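# Seat the valve cone and lower the hold-down arm

## Robot

A 6-joint arm with a two-finger parallel gripper is mounted at the origin on a cart in front of the work surface, level with it; the furniture and walls round the work are solid. World frame = base frame: x ahead of the robot, y to its left, z up, the work surface at z = 0. Lengths are in m, angles in degrees, forces in N, time in s.
With the tool pointing down it reaches from about 0.225 to 0.725 m from the base axis. Payload 3.1 kg.
Tool frame: the origin (TCP) lies at the very end of the fingers, on their centre line; the grasp point (between the pads) lies 19 mm behind it (robot.tcp_to_grasp is the distance from the TCP to the grasp point, in m); z points along the fingers, y is the line along which they close (so a half turn about z gives the same grasp; the last joint's range is limited). The gripper opens to 85 mm and grips with 20 to 120 N. Pads are 22 mm wide; open, the fingers measure 114 mm over their backs; the gripper's body (76 mm by 85 mm) begins 54 mm behind the grasp point. The pads swing forward as they close: fully open they stand 13 mm farther back than shut.
Start: joints at [-80.604, 2.75, 5.684, 92.934, 0, 82.678], TCP at [0.151, -0.503, 0.231] pointing down, gripper open.
Joint ranges: [-166.93, 166.93], [-56.73, 111.36], [-69.38, 81.34], [-121.58, 131.49], [-85.45, 84.26], [-180, 180]. Speed limits (degrees/s): [159.86, 159.86, 180, 180, 180, 180].

## Interface

Orientations are given as a 3x3 rotation matrix whose columns are the frame's x, y, z axes.
In Python, from bench import robot, status, eyes, workorder gives the robot as it stands. The module is installed in compiled form; this text tells all that it offers. Calls block until the motion is done:
- robot.movep(position, orientation): joint-space move of the TCP to a pose.
- robot.servo_line(position, speed=0.15, orientation=None, max_force=None): straight line of the TCP; orientation=None keeps the orientation; speed is the mean speed in m/s. With max_force (N) it stops when the force on the tool has changed by that much, and returns True; else False.
- robot.goto_joints(angles): joint-space move.
- robot.grip(opening, grasp_force=None): finger opening in m; grasp_force is the grip in N (None keeps the last); returns when the fingers have stopped.
- robot.sleep(seconds).
- robot.ik(position, orientation): joint angles nearest the present ones, or None.
- status.sense(): the state.
- eyes.read_camera(name): name is "scene" or "top" or "wrist"; returns a dict with "img" (400x640x3 uint8, red, green, blue), "depth" (400x640 float32, m along the optical axis (not along the pixel's ray), 0 where there is no reading), "camera_matrix" (3x3 intrinsics, pixels), "extrinsics" (4x4, takes a point from camera to world coordinates); the wrist camera has in their place "tool_from_camera" (4x4, takes a point from camera to tool coordinates, whose origin is the TCP and whose axes are the flange's). Camera axes: x right, y up, looking along -z (the intrinsics and any distortion apply to the point x, -y, -z); pixel columns grow to the right and rows downward; lengths in m; the calibration is good to about 2 mm. The wrist camera is an equidistant fisheye: a pixel r from the principal point sees the ray r / f radians off the axis. A picture is of the moment at which its call begins: read the wrist's pose just before it.
A pose or a line that the arm cannot do raises robot.MotionError and nothing moves.
- workorder.close_job(): hands the job in; it is judged then, once.
The state is a dict: "clock": time; "joint_pos": joint angles; "joint_vel": joint speeds; "joint_efforts": joint torques, N m; "position": TCP position; "ee_rot": TCP orientation; "contact_force": force on the tool from outside, world axes, zero at the start; "moment": the same for the moment, N m; "grip_width": finger opening in m; "gripper_force": force on a finger pad.
Only numpy, scipy, OpenCV 4.12 (cv2) and the standard library are available. Lean on these libraries where they do the work, as an engineer would, in place of code of your own. Each camera call takes 0.05 s, during which the arm holds its last target. There are 200 camera calls.

## Task

Swing the hold-down arm of the seat fixture right back so that it stays open, set the larger of the two steel valve cones fully home in the fixture's tapered cup, flange flat on the rim, without dropping it in, and check that it has not stuck by rocking it clearly to one side in its seat (some six degrees) and letting it settle home again. Then bring the arm down gently, without letting it fall, until its foot rests on the top of the cone's stem, and let go. Leave the smaller cone, the small conical vessel and the reducer standing where they are.

Things in the scene. Friction and masses are not known exactly. Their poses are not given: they have to be found in the camera images.
- seat_fixture: bench fixture fixed to the worktop: aluminium base plate 200 x 84 x 12 mm with a round steel cup (92 mm outside) and two hinge posts 155 mm high. Origin on the worktop under the cup's vertical axis; its x axis points level from the cup to the hinge posts, z up. The plate reaches from x = -57 to +143 mm and 42 mm either side in y; the posts stand at x = 93 to 127 mm, y within 27 mm
- cup_mouth (a point): centre of the cup's mouth, level with its flat rim, 60 mm above the worktop; 67 mm inside and 92 mm outside diameter there. The tapered seat is a 16 mm high ring below the mouth, narrowing to 55 mm; the cup is hollow beneath, its floor 48 mm below the mouth. Cup and cone are lapped smooth
- hinge_axis (a point): centre of the hold-down arm's hinge, 141 mm above the worktop and 110 mm from the cup's axis along the fixture's x; the hinge axis is level, along the fixture's y
- hold_arm (a joint): angle of the hold-down arm. 0: level, reaching from the hinge over the cup, its foot 125 mm above the worktop, which is the height of the top of the seated large cone. Positive: swung up and back; 1.57 is upright, 1.85 the back stop. It starts hanging on its lower stop at -0.15. It weighs 0.22 kg, turns freely and has no spring: past upright it stays back by its own weight, before upright it falls down on the cup
- grip_handle (a point): centre of the black barrel handle at the arm's tip, 170 mm from the hinge: 28 mm diameter, 36 mm long, axis along the fixture's y (the hinge axis). Pinched by its two flat ends it turns between the fingers as the arm swings. The arm itself is a bar 14 mm wide, 12 mm thick; its round rubber foot, 22 mm across, is 110 mm from the hinge
- large_cone_centre (a point): centre (half-way up) of the larger loose steel valve cone, which stands on its narrow end: 105 mm tall, 0.4 kg. From the bottom: a taper from 34 to 64 mm diameter over 40 mm, a flange 82 mm in diameter and 6 mm thick, then a plain round stem 24 mm in diameter and 59 mm high up to the top (small fillet in its lowest 5 mm); z along its axis.
- large_cone_gauge (a point): point on the axis of the large cone at the underside of its flange, 40 mm above its narrow end: it meets cup_mouth when the cone is home; the flange then lies flat on the rim, the narrow end is 20 mm, the centre 72.5 mm and the top 125 mm above the worktop, with about 1 mm of play round the taper
- large_cone: the same large cone; origin at the centre of its narrow end. In the cup, pushed sideways at the stem (2 to 4 N) or tilted in the grip, it rocks about the edge of its flange, and falls back flat when let go
- small_cone_centre (a point): centre (half-way up) of the smaller loose steel cone, of the same form, 95 mm tall, flange 62 mm in diameter, stem 24 mm: too small for the cup, to be left alone
- small_vessel_centre (a point): centre of a small conical steel vessel, 68 mm in diameter, 88 mm tall, that stands close beside the large cone; to be left alone
- reducer_centre (a point): centre of a steel reducer (funnel with two flanges), 75 mm in diameter, 100 mm tall, that stands close beside the small cone; to be left alone
- ultrasonic_bath: obstacle, fixed: big grey bath to the right of the fixture, 350 mm high, its front wall 490 mm ahead of the robot, reaching from about y = -0.19 m to the right; keep the arm and gripper clear of it. Origin on the worktop near its middle
- filter_manifold: obstacle, fixed: low pipe along y behind the fixture, 480 to 600 mm ahead of the robot, with three round filter places up to 140 mm high (at y = 0.0, 0.25 and 0.52 m; a filter cup on the last reaches 225 mm). One cone with its neighbour stands in front of it, the other pair behind it. Origin on the worktop under its middle
Mind the look-alikes: they are no part of the job. Leave any orange look-alike of the large_cone alone.

How it is judged:
By the outcome, as a careful person would: the job done as asked, in the order asked, and still so for the second after the job is handed in, with the robot touching nothing.
It also fails if it takes over 72 s, if anything falls off the work surface, if the arm or the gripper's body presses on something with over 40 N, if the wrist force passes 120 N, or if a joint passes its speed limit or range.

## Working session

There is one attempt and no reset: what is moved stays moved. The work goes in short steps, each a Python script; the robot and the scene stay as the last script left them, time stands still between calls to the robot, and variables do not carry over. Pictures are saved under pics/ and viewed, at most 11 in all, crops included, and the job is handed in when it is done.

```bash
mkdir -p pics; cat > h.py <<'E'
import numpy as np, cv2
from bench import robot, status, eyes, workorder
def cloud(c):
    K=np.array(c["camera_matrix"]);d=c["depth"];v,u=np.mgrid[0:d.shape[0],0:d.shape[1]]
    X=(u-K[0,2])/K[0,0]*d;Y=(v-K[1,2])/K[1,1]*d
    P=np.stack([X,-Y,-d,np.ones_like(d)],-1)@np.array(c["extrinsics"]).T
    P=P[...,:3];P[d==0]=np.nan
    return P
E
python3 - <<'E'
from h import *
for n in("scene","top"):
    c=eyes.read_camera(n);cv2.imwrite(f"pics/{n}.png",c["img"][...,::-1]);np.savez(n,**c)
    print(n,np.round(c["extrinsics"],3).tolist(),np.round(c["camera_matrix"],1).tolist(),c.keys())
s=status.sense();print(s)
E
```

```text
scene [[-0.858, 0.294, -0.421, -0.053], [-0.514, -0.506, 0.693, 1.077], [-0.009, 0.811, 0.585, 0.953], [0.0, 0.0, 0.0, 1.0]] [[414.1, 0.0, 317.4], [0.0, 414.1, 198.2], [0.0, 0.0, 1.0]] dict_keys(['img', 'depth', 'camera_matrix', 'extrinsics'])
top [[-0.03, 0.996, -0.09, 0.38], [-1.0, -0.029, 0.007, 0.077], [0.004, 0.09, 0.996, 1.687], [0.0, 0.0, 0.0, 1.0]] [[424.2, 0.0, 316.0], [0.0, 424.2, 195.5], [0.0, 0.0, 1.0]] dict_keys(['img', 'depth', 'camera_matrix', 'extrinsics'])
{'clock': 0.1, 'joint_pos': array([-8.06037006e+01,  2.79044127e+00,  5.60081535e+00,  9.29332319e+01,
       -1.04747354e-03,  8.26774104e+01]), 'joint_vel': array([-0.09646854, -0.04907644,  0.19128328,  0.06762767,  0.03858313,
       -0.04777308]), 'joint_efforts': array([ 3.31270472e-03, -3.39850831e+01,  3.20935893e+01,  1.57924800e-02,
       -8.67960739e-05, -1.57777203e-05]), 'position': array([ 0.15092055, -0.50226779,  0.23021992]), 'ee_rot': array([[ 9.57727748e-01,  2.87675902e-01, -3.68115171e-04],
       [ 2.87676025e-01, -9.57725452e-01,  2.11251662e-03],
       [ 2.55166856e-04, -2.12911370e-03, -9.99997701e-01]]), 'contact_force': array([ 0.14423958, -0.16634011, -0.09423032]), 'moment': array([0.0116745 , 0.01394143, 0.02289997]), 'gripper_force': 0.0, 'grip_width': 0.08538647859898571}
```

View pics/scene.png

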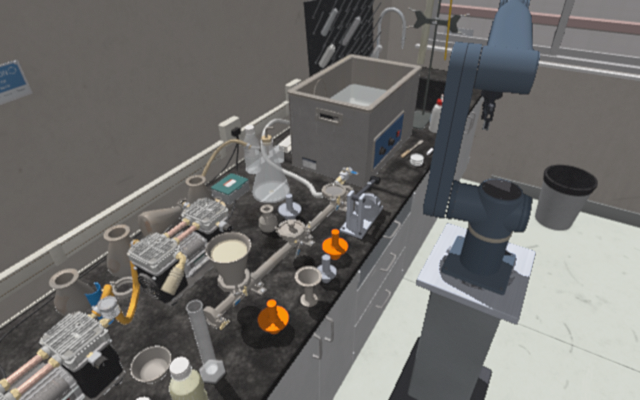

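View pics/top.png

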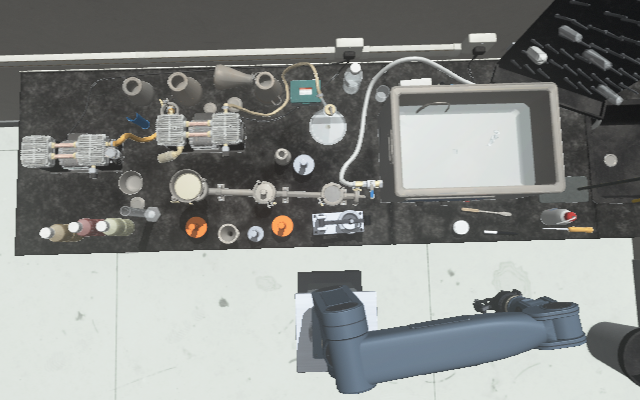

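The scene image shows a steel cone with a vessel behind the manifold (scene 288,207 / top 303,165). A second steel cone with the reducer stands in front (scene 326,268 / top 256,234). Orange look-alikes are at top (282,226) and (196,227). The large cone is the one beside the vessel, so I choose top (303,165). Next I'll check it in a crop.

```bash
python3 - <<'E'
from h import *
t=dict(np.load("top.npz"));s=dict(np.load("scene.npz"))
a=cv2.resize(t["img"][140:250,210:375],None,fx=4.8,fy=4.8,interpolation=cv2.INTER_CUBIC)[:, :792]
b=cv2.resize(s["img"][160:300,250:400],None,fx=4,fy=4,interpolation=cv2.INTER_CUBIC)
cv2.imwrite("pics/ct.png",a[...,::-1]);cv2.imwrite("pics/cs.png",b[...,::-1])
P=cloud(t);Q=cloud(s)
for n,(u,v) in dict(big=(303,165),vessel=(283,157),small=(256,234),red=(228,233),table=(300,205)).items():
    w=P[v-11:v+12,u-11:u+12].reshape(-1,3);w=w[w[:,2]>.02];print(n,P[v,u].round(3),w.max(0).round(3) if len(w) else '',w.min(0).round(3) if len(w) else '')
for v in range(206,240,4): print(v,[(int(1000*P[v,u,2])) for u in range(308,372,4)])
print(P[222,312].round(3),P[222,360].round(3))
E
```

```text
big [0.64  0.112 0.099] [0.689 0.149 0.111] [0.612 0.07  0.035]
vessel [0.674 0.187 0.093] [0.714 0.224 0.097] [0.642 0.148 0.02 ]
small [0.385 0.295 0.095] [0.417 0.334 0.103] [0.358 0.275 0.025]
red [0.392 0.409 0.047] [0.426 0.432 0.108] [0.355 0.36  0.021]
table [ 0.495  0.131 -0.003] [0.536 0.17  0.06 ] [0.522 0.085 0.037]
206 [-1, 1, 6, 3, -5, -2, 0, -3, 5, -1, 0, 0, -7, -1, 0, 5]
210 [2, 3, -3, -11, 0, -3, -4, 2, -3, 0, 55, 59, -2, -4, 2, 0]
214 [-1, 3, 18, 14, 14, 16, 11, 13, 11, 61, 44, 45, 56, 16, -4, 1]
218 [-5, 0, 9, 159, 148, 13, 8, 9, 53, 13, 12, 10, 11, 49, 123, 128]
222 [-4, 0, 8, 151, 148, 147, 140, 136, 140, 131, 134, 137, 127, 122, 118, 126]
226 [-5, 0, 16, 146, 145, 9, 14, 8, 62, 46, 8, 13, 53, 61, 9, -2]
230 [4, 0, 16, 155, 150, 14, 10, 5, 6, 61, 53, 59, 58, 13, 0, 3]
234 [5, 2, 9, 16, 3, -1, 0, 2, -4, -1, 0, -11, -5, 1, -2, 0]
238 [8, 6, 2, 3, 2, 1, 7, -4, 0, 5, -7, -2, 2, 3, -1, -2]
[0.426 0.085 0.   ] [ 0.418 -0.093  0.122]
```

View pics/ct.png

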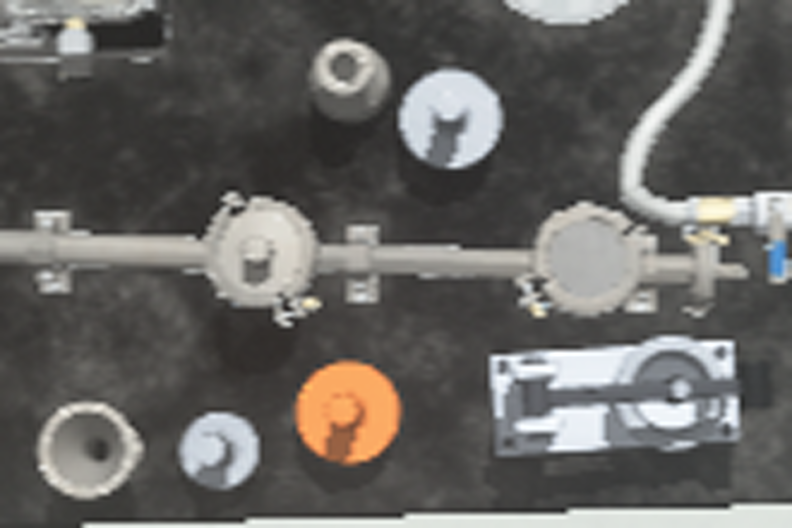

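View pics/cs.png

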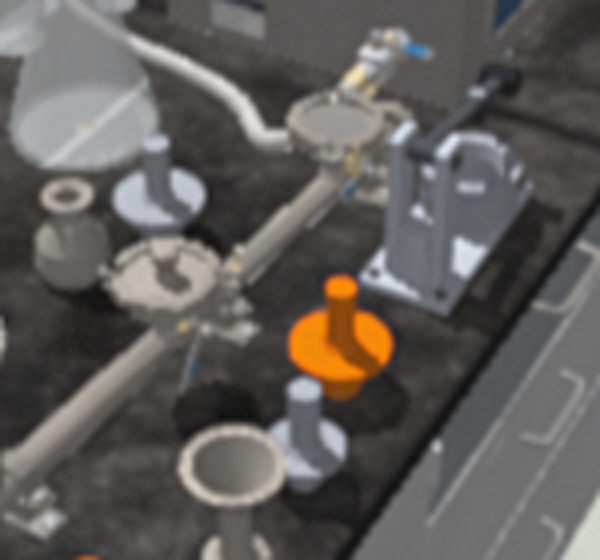

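Top crop: bare steel cone at (450,118) beside the vessel (348,78). The smaller cone (220,450) is beside the reducer, and the orange look-alike is at (347,412). In the fixture, the posts are on the left (520,400), the cup is at (680,392) and the handle at (757,383), so fixture x points roughly along world +y. The choice holds. Now a wrist look from above.

```bash
cat >> h.py <<'E'
def R(yaw):  # tool down, closing axis y at yaw from world x
    c,s=np.cos(yaw),np.sin(yaw); y=np.array([c,s,0]); z=np.array([0,0,-1.]); return np.stack([np.cross(y,z),y,z],1)
def wrist(name):
    s=status.sense(); c=eyes.read_camera("wrist")
    T=np.eye(4);T[:3,:3]=s["ee_rot"];T[:3,3]=s["position"]
    c["T"]=T@np.array(c["tool_from_camera"]); np.savez(name,**c); cv2.imwrite(f"pics/{name}.png",c["img"][...,::-1]); return c
def wray(c,u,v):
    K=np.array(c["camera_matrix"]); a=(np.asarray(u,float)-K[0,2])/K[0,0]; b=(np.asarray(v,float)-K[1,2])/K[1,1]
    r=np.hypot(a,b)+1e-12; d=np.stack([a/r*np.sin(r),-b/r*np.sin(r),-np.cos(r)],-1)
    return c["T"][:3,3], d@c["T"][:3,:3].T
def onplane(c,u,v,z):
    o,d=wray(c,u,v); return o+d*((z-o[2])/d[...,2])[...,None]
def wcloud(c):
    d=c["depth"]; v,u=np.mgrid[0:d.shape[0],0:d.shape[1]]; K=np.array(c["camera_matrix"])
    a=(u-K[0,2])/K[0,0]; b=(v-K[1,2])/K[1,1]; r=np.hypot(a,b)+1e-12
    k=np.tan(np.minimum(r,1.4))/r*d; P=np.stack([a*k,-b*k,-d],-1)@c["T"][:3,:3].T+c["T"][:3,3]; P[d==0]=np.nan; return P
E
python3 - <<'E'
from h import *
P=cloud(dict(np.load("top.npz")))
f=P[205:240,305:375].reshape(-1,3)
pl=f[(f[:,2]>.006)&(f[:,2]<.02)];print("plate",np.round(cv2.minAreaRect(pl[:,:2].astype(np.float32)),3) if 0 else cv2.minAreaRect((pl[:,:2]*1000).astype(np.float32)))
b=f[f[:,2]>.1];print("bar",b.min(0),b.max(0))
for y in(0,np.pi):
    for p in([.35,-.06,.40],[.42,-.12,.15],[.42,.08,.32]):print(y,p,np.round(q,0) if (q:=robot.ik(p,R(y))) is not None else None)
E
```

```text
plate ((423.184326171875, -24.127304077148438), (273.001953125, 134.31607055664062), 88.32025146484375)
bar [ 0.38843347 -0.13376337  0.10021427] [0.48540175 0.06545996 0.16108998]
0 [0.35, -0.06, 0.4] [-21. -15.  10. 115.   0.  69.]
0 [0.42, -0.12, 0.15] [-25. -11. -16.  84.   0.  65.]
0 [0.42, 0.08, 0.32] [  2.  -9.   5. 104.   0.  92.]
3.141592653589793 [0.35, -0.06, 0.4] [ -21.  -15.   10.  115.    0. -111.]
3.141592653589793 [0.42, -0.12, 0.15] [ -25.  -11.  -16.   84.    0. -115.]
3.141592653589793 [0.42, 0.08, 0.32] [  2.  -9.   5. 104.   0. -88.]
```

```bash
python3 - <<'E'
from h import *
robot.movep([.27,-.28,.38],R(0)); robot.movep([.40,-.05,.36],R(0))
c=wrist("w1"); print(status.sense()["clock"],np.round(c["T"],3).tolist(),np.round(c["camera_matrix"],1).tolist())
E
```

```text
2.3083 [[1.0, 0.0, 0.002, 0.4], [-0.001, 0.947, 0.322, 0.031], [-0.002, -0.322, 0.947, 0.502], [0.0, 0.0, 0.0, 1.0]] [[309.7, 0.0, 319.0], [0.0, 309.7, 197.2], [0.0, 0.0, 1.0]]
```

View pics/w1.png

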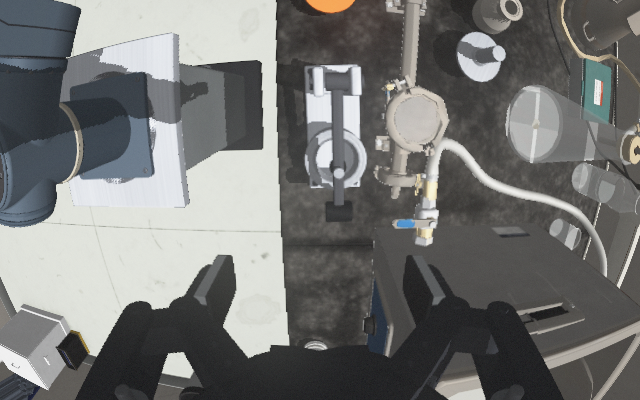

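Wrist view: posts at about (335,80), cup centre (335,160), handle (340,211), large cone flange (478,56). I'll measure all of them from this view.

```bash
python3 - <<'E'
from h import *
from scipy.optimize import least_squares
c=dict(np.load("w1.npz"));P=wcloud(c);g=c["img"].mean(-1)
v,u=np.mgrid[0:400,0:640]
def rep(n,m):
    q=P[m];print(n,m.sum(),"med",np.median(q,0).round(4),"min",q.min(0).round(4),"max",q.max(0).round(4));return q
box=(u>300)&(u<372)&(v>60)&(v<225)
q=rep("rim",box&(abs(P[...,2]-.060)<.004)&(v>125))
# rim: points by ray onto z=.06 (radius between 33.5 and 46): centre s.t. radii fit the annulus
m=box&(abs(P[...,2]-.060)<.004)&(v>120)
w=onplane(c,u[m],v[m],.06)[:,:2]
e=least_squares(lambda p:np.maximum(0,np.hypot(*(w-p).T)-.046)+np.maximum(0,.0335-np.hypot(*(w-p).T)),[.42,-.06],loss="soft_l1",f_scale=.001).x
print("cup",e)
m=box&(abs(P[...,2]-.155)<.006)&(v<110);q=onplane(c,u[m],v[m],.155);print("posts",m.sum(),q.min(0),q.max(0),np.median(q,0))
m=box&(v>196)&(g<60)&(P[...,2]>.09);rep("handle",m)
(x,y),(a,b),t=cv2.minAreaRect(np.argwhere(m)[:,::-1].astype(np.float32));print(x,y,a,b,t,onplane(c,x,y,.12),onplane(c,x,y,.13))
m=box&(P[...,2]>.006)&(P[...,2]<.018);q=onplane(c,u[m],v[m],.012)
r=cv2.minAreaRect((q[:,:2]*1000).astype(np.float32));print("plate",r)
# large cone
bx=(u>450)&(u<510)&(v>25)&(v<90)
m=bx&(abs(P[...,2]-.046)<.006);q=onplane(c,u[m],v[m],.046)[:,:2]*1000;print("flange",m.sum(),cv2.minEnclosingCircle(q.astype(np.float32)))
m=bx&(P[...,2]>.097)&(P[...,2]<.113);q=onplane(c,u[m],v[m],.105)[:,:2]*1000;print("stem",m.sum(),cv2.minEnclosingCircle(q.astype(np.float32)),P[m].max(0))
# vessel
bx=(u>470)&(u<528)&(v<35);m=bx&(P[...,2]>.08)&(P[...,2]<.1);rep("vessel",m)
E
```

```text
rim 1269 med [ 0.4141 -0.0594  0.0594] min [ 0.3787 -0.1053  0.056 ] max [ 0.467  -0.0168  0.063 ]
cup [ 0.42299753 -0.06122793]
posts 899 [0.38860413 0.03059279 0.155     ] [0.44918356 0.06498958 0.155     ] [0.41710425 0.04748022 0.155     ]
handle 366 med [ 0.4247 -0.1139  0.1264] min [ 0.4084 -0.1315  0.1113] max [ 0.4416 -0.1041  0.1303]
338.5 211.0 20.0 25.0 90.0 [ 0.42515028 -0.11821814  0.12      ] [ 0.42449984 -0.11430697  0.13      ]
plate ((421.0137634277344, -18.357269287109375), (84.30953216552734, 198.73460388183594), 2.333216667175293)
flange 1444 ((663.5206298828125, 124.24481201171875), 62.600677490234375)
stem 204 ((648.1142578125, 108.58697509765625), 14.259620666503906) [0.66264147 0.12053534 0.10637613]
vessel 292 med [0.692  0.1868 0.0863] min [0.6662 0.1695 0.0805] max [0.7105 0.2072 0.0885]
```

```bash
cat >> h.py <<'E'
FX=np.array([-.0407,.9992,0]); CUP=np.array([.4229,-.0613,.06]); HINGE=CUP+.110*FX; HINGE[2]=.141; Y=.0407
UP=np.array([0,0,1.])
def handle(a): return HINGE+.17*(-np.cos(a)*FX+np.sin(a)*UP)
def tcp(p): return p-robot.tcp_to_grasp*UP
def st(n=""): s=status.sense();print(n,"t%.1f"%s["clock"],"F",s["contact_force"].round(1),"w %.4f gf %.1f"%(s["grip_width"],s["gripper_force"]),s["position"].round(4));return s
E
python3 - <<'E'
from h import *
p=tcp(handle(-.15)); robot.grip(.06)
robot.movep(p+.08*UP,R(Y)); print(robot.servo_line(p-.002*UP,.12,max_force=8)); st()
robot.grip(.02,40); st("grip")
for a in np.linspace(-.15,1.80,11)[1:]:
    robot.servo_line(tcp(handle(a)),.13,max_force=15) and print("stop",a)
    st("%.2f"%a)
E
```

```text
False
 t4.3 F [-0.2 -0.5 -0.7] w 0.0599 gf 0.0 [ 0.426  -0.1196  0.096 ]
grip t4.7 F [-2.1 -1.2  5.6] w 0.0354 gf 40.9 [ 0.4256 -0.1198  0.0963]
stop 0.04500000000000001
0.05 t4.9 F [ 0.6 -0.6  0.1] w 0.0353 gf 41.8 [ 0.4256 -0.1206  0.105 ]
0.24 t5.5 F [2.6 2.7 0.1] w 0.0355 gf 41.1 [ 0.4252 -0.1152  0.1614]
0.43 t5.9 F [ 1.5  4.1 -2.2] w 0.0355 gf 41.5 [ 0.4249 -0.1041  0.1935]
0.63 t6.3 F [ 2.4  3.7 -2.8] w 0.0351 gf 41.9 [ 0.4243 -0.0874  0.2221]
0.83 t6.7 F [ 3.6  4.2 -3.9] w 0.0351 gf 42.4 [ 0.4235 -0.0655  0.2471]
1.02 t7.1 F [ 4.8  3.1 -4.5] w 0.0354 gf 42.5 [ 0.4225 -0.0395  0.2672]
1.22 t7.5 F [ 4.6  1.6 -5.4] w 0.0356 gf 42.3 [ 0.4215 -0.0104  0.2817]
1.41 t7.9 F [ 5.  -0.2 -3.9] w 0.0355 gf 41.9 [0.4204 0.021  0.2904]
1.61 t8.3 F [ 5.  -1.5 -4. ] w 0.0351 gf 42.1 [0.4192 0.0532 0.293 ]
1.80 t8.8 F [ 4.9 -1.  -1.1] w 0.0355 gf 43.0 [0.4181 0.0861 0.2892]
```

```bash
python3 - <<'E'
from h import *
robot.grip(.06); st("open"); s=status.sense()
robot.servo_line(s["position"]+.07*UP,.15)
Yc=np.deg2rad(152)
print(robot.ik([.648,.109,.066],R(Yc)),robot.ik([.648,.109,.25],R(Yc)))
robot.movep([.63,.10,.25],R(Yc)); c=wrist("w2"); st()
E
```

```text
open t9.1 F [ 1.   0.2 -0.2] w 0.0598 gf 0.0 [0.4164 0.087  0.288 ]
[  3.70489673  23.7540251   11.54163994  77.78761484   0.
 -58.29510327] [  3.70489673  24.24780489  33.21390504  98.96610015   0.
 -58.29510327]
 t12.0 F [-0.7  0.6 -1. ] w 0.0599 gf 0.0 [0.6299 0.1    0.2503]
```

View pics/w2.png

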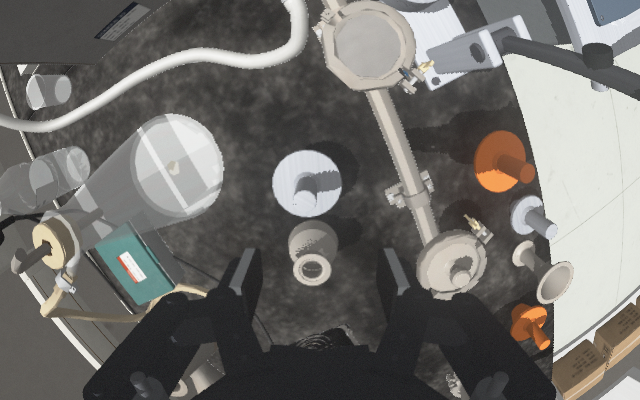

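Wrist view: large cone flange at (307,183) with stem tip (305,203), the vessel below it at (312,255), and the fixture at top right with its arm open.

```bash
python3 - <<'E'
from h import *
from scipy.optimize import least_squares
c=dict(np.load("w2.npz"));P=wcloud(c);v,u=np.mgrid[0:400,0:640]
bx=(u>265)&(u<350)&(v>140)&(v<232)
m=bx&(abs(P[...,2]-.046)<.007);q=onplane(c,u[m],v[m],.046)
n,l,s,cen=cv2.connectedComponentsWithStats(m.astype(np.uint8));k=1+s[1:,4].argmax();m=l==k
q=onplane(c,u[m],v[m],.046)[:,:2]
e=least_squares(lambda p:np.maximum(0,np.hypot(*(q-p).T)-.041),[.648,.109]).x
print("flange",m.sum(),cv2.minEnclosingCircle((q*1000).astype(np.float32)),e)
m=bx&(P[...,2]>.1)&(P[...,2]<.112);n,l,s,cen=cv2.connectedComponentsWithStats(m.astype(np.uint8));m=l==1+s[1:,4].argmax();q=onplane(c,u[m],v[m],.105)[:,:2]*1000
print("stem",m.sum(),cv2.minEnclosingCircle(q.astype(np.float32)),np.median(P[m],0))
m=(u>285)&(u<340)&(v>225)&(v<290)&(P[...,2]>.08);print("vessel top",np.median(P[m],0),P[m].min(0),P[m].max(0))
m=(u>130)&(u<235)&(v>110)&(v<225)&(P[...,2]>.03);print("flask",P[m].min(0),P[m].max(0))
E
```

```text
flange 2958 ((651.2809448242188, 108.43511962890625), 41.644996643066406) [0.65109853 0.10849406]
stem 442 ((650.9044799804688, 108.36641693115234), 12.40994930267334) [0.65077094 0.10835913 0.10448456]
vessel top [0.68855539 0.1917542  0.08672278] [0.66638753 0.169549   0.08001718] [0.71029839 0.21324042 0.08924409]
flask [ 0.73909635 -0.06023005  0.03000282] [0.81848815 0.07878493 0.16844248]
```

```bash
cat >> h.py <<'E'
CONE=np.array([.651,.1084,0]); Yc=np.deg2rad(152); Yp=np.pi+Y
E
python3 - <<'E'
from h import *
p=CONE+.066*UP
robot.grip(.05); robot.movep(p+.09*UP,R(Yc)); print(robot.servo_line(p,.10,max_force=6)); st("at")
robot.grip(.01,60); st("grip")
robot.servo_line(p+.005*UP,.03); st("lift")
robot.servo_line(p+.19*UP,.15); s=st("up")
q=CUP+0; q[2]=.066+.19
robot.servo_line(q,.2,orientation=R(Yp)); st("over")
q[2]=.086+.045; robot.servo_line(q,.12); st("near"); wrist("w3")
E
```

```text
False
at t13.8 F [-0.3 -0.3  0.1] w 0.0501 gf 0.0 [0.6518 0.1084 0.0672]
grip t14.2 F [-0.6 -0.3  3.6] w 0.0225 gf 59.2 [0.6517 0.1086 0.0673]
lift t14.5 F [-0.5  0.3 -4.2] w 0.0222 gf 58.8 [0.6503 0.1083 0.0698]
up t15.8 F [-0.3 -0.8 -4.1] w 0.0226 gf 58.9 [0.6506 0.1084 0.2548]
over t17.4 F [ 0.1 -0.4 -3.6] w 0.0227 gf 58.9 [ 0.4232 -0.061   0.2559]
near t18.6 F [ 0.   0.1 -3.8] w 0.0229 gf 58.9 [ 0.4237 -0.0615  0.132 ]
```

View pics/w3.png

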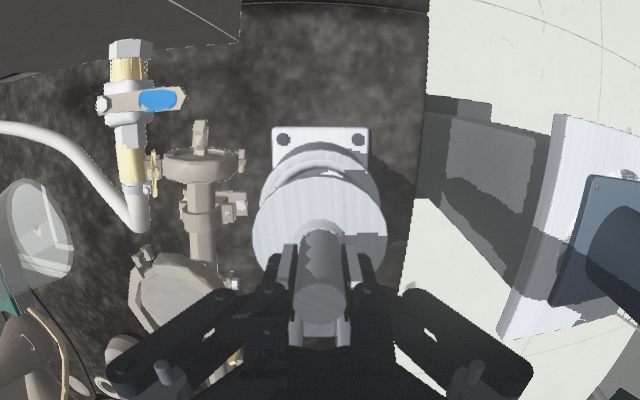

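The cone hangs upright over the cup, with the cup rim behind it at (322,180) and the flange centre at about (320,225). Lowering slowly under force guard.

```bash
python3 - <<'E'
from h import *
q=CUP+0
q[2]=.086+.018; print(robot.servo_line(q,.05,max_force=6)); st("a")
q[2]=.083; print(robot.servo_line(q,.012,max_force=6)); st("b"); robot.sleep(.3); st("c")
E
```

```text
False
a t19.4 F [ 0.1  0.6 -4.2] w 0.0228 gf 58.9 [ 0.4228 -0.0613  0.1038]
True
b t20.6 F [-1.6 -0.1  4.8] w 0.0226 gf 59.7 [ 0.4231 -0.0617  0.0872]
c t20.9 F [ 0.3 -0.2  4.8] w 0.0227 gf 59.8 [ 0.4231 -0.0617  0.0872]
```

```bash
cat > rock.py <<'E'
from h import *
from scipy.spatial.transform import Rotation as Ro
R0=R(Yp); base=np.array([.4231,-.0617,.0872]); d=-R0[:,1]*np.sign(R0[0,1])
piv=np.array([.4231,-.0617,.060])+.041*d; ax=np.cross(UP,d)
def tilt(deg,sp=.006):
    r=Ro.from_rotvec(np.deg2rad(deg)*ax).as_matrix()
    x=robot.servo_line(piv+r@(base-piv),sp,orientation=r@R0,max_force=15)
    s=st(f"tilt {deg} {x}"); a=s["ee_rot"][:,2]; print("  actual",np.degrees(np.arccos(-a[2])).round(2)); return x
E
python3 - <<'E'
from rock import *
print(d,ax)
for a in (2.5,5,7.5): 
    if tilt(a): break
wrist("w4")
for n in ("scene",): cv2.imwrite("pics/s4.png",cv2.resize(eyes.read_camera(n)["img"][140:260,300:420],None,fx=4,fy=4,interpolation=cv2.INTER_CUBIC)[...,::-1])
E
```

```text
[-0.99917187 -0.04068876  0.        ] [ 0.04068876 -0.99917187  0.        ]
tilt 2.5 False t21.8 F [ 0.5 -0.5  1.5] w 0.0225 gf 59.5 [ 0.4214 -0.0616  0.0886]
  actual 2.44
tilt 5 False t22.3 F [ 0.8  0.1 -1.3] w 0.0227 gf 59.3 [ 0.42   -0.0617  0.0903]
  actual 4.97
tilt 7.5 False t22.8 F [-0.5  0.1 -1.4] w 0.0226 gf 59.1 [ 0.4187 -0.0617  0.0919]
  actual 7.47
```

View pics/s4.png

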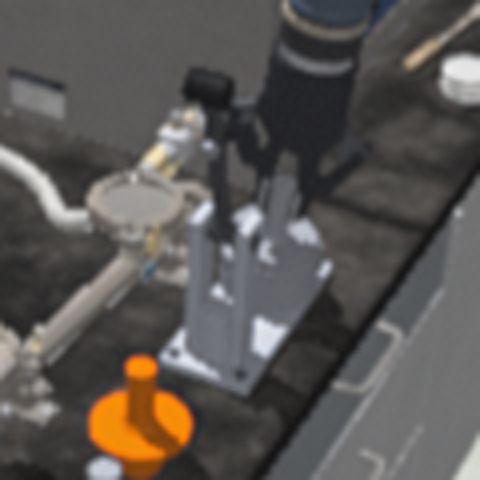

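The crop shows the hold-down arm standing open (210,85) and the cone in the gripper at (280,200). Fz shows the edge carrying part of the weight, so it rocked freely to about 7.5°. Letting it settle and releasing.

```bash
python3 - <<'E'
from rock import *
tilt(4);tilt(1.5);tilt(0,.003); robot.sleep(.2); st("home")
robot.grip(.05); robot.sleep(.2); st("open")
robot.servo_line(base+.13*UP,.15); wrist("w5"); st()
c=dict(np.load("w5.npz"));P=wcloud(c)
q=P.reshape(-1,3);q=q[np.hypot(*(q[:,:2]-CUP[:2]).T)<.06]
t=q[(q[:,2]>.115)&(q[:,2]<.14)];print("top",len(t),np.median(t,0))
f=q[(q[:,2]>.05)&(q[:,2]<.08)&(np.hypot(*(q[:,:2]-CUP[:2]).T)<.038)];A=np.c_[f[:,:2]-CUP[:2],np.ones(len(f))];s=np.linalg.lstsq(A,f[:,2],rcond=None)[0];print("flange",len(f),np.degrees(s[:2]),s[2])
E
```

```text
tilt 4 False t23.5 F [-0.1 -0.7 -4.6] w 0.0223 gf 58.9 [ 0.4211 -0.0617  0.0898]
  actual 3.96
tilt 1.5 False t24.0 F [-0.   0.9 -3.8] w 0.0228 gf 58.9 [ 0.4225 -0.0617  0.0882]
  actual 1.48
tilt 0 False t24.6 F [-0.3  0.3 -2. ] w 0.0225 gf 58.9 [ 0.4234 -0.0617  0.0874]
  actual 0.03
home t24.8 F [ 0.3  0.  -3.3] w 0.0225 gf 58.9 [ 0.4233 -0.0617  0.0873]
open t25.4 F [0.4 0.3 0.6] w 0.0501 gf 0.0 [ 0.4231 -0.0617  0.0873]
 t26.5 F [-0.2  0.2 -0.7] w 0.0496 gf 0.0 [ 0.4224 -0.0615  0.2158]
top 702 [ 0.42274722 -0.0628825   0.12454164]
flange 3493 [-0.05189801 -0.23542194] 0.06600739176701316
```

View pics/w5.png

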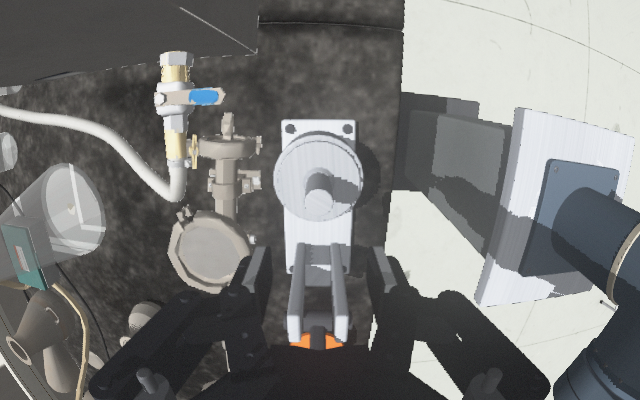

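The cone is home: flange top at 66.0 mm, tilt under 0.3°, stem top at 124.5 mm. Wrist view shows it centred in the cup at (318,178). Next, the handle's actual resting place from w2, where it is at (598,55).

```bash
python3 - <<'E'
from h import *
c=dict(np.load("w2.npz"));P=wcloud(c)[40:72,580:615].reshape(-1,3);P=P[P[:,2]>.25];print(len(P),np.median(P,0),P.min(0),P.max(0))
for a in(1.80,1.85,1.9):print(a,handle(a))
p=tcp(handle(1.85))
st(); s=status.sense(); robot.servo_line([.4224,-.0615,.40],.2)
robot.grip(.06); robot.movep(p+.08*UP,R(Y)); c=wrist("w6")
Q=wcloud(c).reshape(-1,3); Q=Q[(np.hypot(*(Q[:,:2]-p[:2]).T)<.05)&(Q[:,2]>.26)&(Q[:,2]<.33)];print(len(Q),np.median(Q,0),Q.min(0),Q.max(0)); st()
E
```

```text
588 [0.42378436 0.06825343 0.25660643] [0.40834604 0.06176358 0.25002339] [0.43130886 0.07717732 0.26315599]
1.8 [0.41685099 0.08720546 0.3065541 ]
1.85 [0.41651619 0.09542486 0.30441678]
1.9 [0.41618616 0.10352726 0.30187101]
 t26.5 F [-0.2  0.2 -0.7] w 0.0496 gf 0.0 [ 0.4224 -0.0615  0.2158]
2019 [0.41726723 0.09992453 0.31575306] [0.39934921 0.08285467 0.29743463] [0.43575393 0.10942237 0.31975483]
 t30.8 F [-0.1  0.4 -0.3] w 0.0599 gf 0.0 [0.4165 0.0954 0.3658]
```

```bash
python3 - <<'E'
from h import *
p=tcp(handle(1.85))
print(robot.servo_line(p,.10,max_force=8)); robot.grip(.02,40); st("grip")
for a in np.linspace(1.85,.12,11)[1:]:
    x=robot.servo_line(tcp(handle(a)),.10,max_force=15); st("%.2f %s"%(a,x))
    if x: break
else:
    for a in (.06,.03): print(robot.servo_line(tcp(handle(a)),.03,max_force=10))
    st("pre"); print(robot.servo_line(tcp(handle(-.025)),.008,max_force=5)); s=st("end")
    print("angle",np.arcsin((s["position"][2]+.019-.141)/.17))
E
```

```text
False
grip t32.1 F [4.1 1.1 3.6] w 0.0353 gf 43.6 [0.4178 0.0955 0.2869]
1.68 False t32.5 F [5.4 2.4 3.5] w 0.0352 gf 44.0 [0.4188 0.067  0.2921]
1.50 False t33.0 F [5.3 1.6 3.9] w 0.0357 gf 44.4 [0.4198 0.0373 0.2925]
1.33 False t33.4 F [5.3 0.7 3.6] w 0.0354 gf 45.0 [0.4209 0.0078 0.2878]
1.16 False t33.9 F [ 5.2 -0.   3.5] w 0.0353 gf 46.0 [ 0.4219 -0.0203  0.2782]
0.99 False t34.3 F [ 4.8 -1.1  2.2] w 0.0355 gf 47.4 [ 0.4228 -0.0464  0.2639]
0.81 False t34.7 F [ 5.3 -1.5  3.4] w 0.0355 gf 49.1 [ 0.4237 -0.0695  0.2455]
0.64 False t35.2 F [ 4.8 -3.3  2.4] w 0.0353 gf 51.1 [ 0.4244 -0.0894  0.2231]
0.47 False t35.6 F [ 5.7 -4.1  1.8] w 0.0352 gf 53.4 [ 0.4249 -0.1048  0.198 ]
0.29 False t36.1 F [ 5.  -4.3  0.5] w 0.0355 gf 55.1 [ 0.4253 -0.1158  0.1705]
0.12 False t36.5 F [ 5.2 -4.6 -0.4] w 0.0355 gf 56.4 [ 0.4255 -0.1218  0.1416]
False
False
pre t37.3 F [ 3.6 -5.7  2.1] w 0.0351 gf 57.1 [ 0.4256 -0.1229  0.127 ]
False
end t38.6 F [ 4.5 -5.5  3. ] w 0.0358 gf 57.3 [ 0.4256 -0.123   0.1179]
angle -0.024135621762805037
```

No clear contact was felt, so I'll check the arm's height with the cameras before letting go.

```bash
python3 - <<'E'
from h import *
c=wrist("w7");P=wcloud(c);Q=P.reshape(-1,3);r=Q-HINGE;x=-(r@FX);y=r@np.cross(UP,FX)
for a,b in((.02,.05),(.05,.08),(.08,.105),(.105,.12),(.12,.14),(.155,.185)):
    m=(x>a)&(x<b)&(abs(y)<.006)&(Q[:,2]>.10)&(Q[:,2]<.2);print(a,m.sum(),np.median(Q[m],0).round(4),np.percentile(Q[m,2],[5,95]).round(4) if m.any() else '')
m=(np.hypot(*(Q[:,:2]-CUP[:2]).T)<.038)&(Q[:,2]>.055)&(Q[:,2]<.075);f=Q[m];A=np.c_[f[:,:2]-CUP[:2],np.ones(len(f))];s=np.linalg.lstsq(A,f[:,2],rcond=None)[0];print("flange",len(f),np.degrees(s[:2]),s[2])
st()
s=eyes.read_camera("scene");cv2.imwrite("pics/s7.png",np.vstack([cv2.resize(s["img"][165:245,320:400],None,fx=5,fy=5,interpolation=cv2.INTER_CUBIC)])[...,::-1])
i=c["img"];cv2.imwrite("pics/w7.png",np.hstack([i[:, 150:550],cv2.resize(s["img"][165:245,320:400],(400,400),interpolation=cv2.INTER_CUBIC)])[...,::-1])
E
```

```text
0.02 0 [nan nan nan] 
0.05 2327 [ 0.4212 -0.0186  0.1478] [0.1464 0.149 ]
0.08 2362 [ 0.4223 -0.0439  0.1484] [0.1471 0.15  ]
0.105 1278 [ 0.423  -0.0625  0.1547] [0.1484 0.1558]
0.12 1542 [ 0.4237 -0.0807  0.1491] [0.1479 0.1501]
0.155 2305 [ 0.4251 -0.1134  0.157 ] [0.1497 0.199 ]
flange 6217 [-0.09519049  0.00942115] 0.06570927459860626
 t38.7 F [ 4.7 -4.6  3.4] w 0.0355 gf 57.3 [ 0.4256 -0.123   0.1179]
  return _methods._mean(a, axis=axis, dtype=dtype,
  ret = um.true_divide(
```

View pics/w7.png

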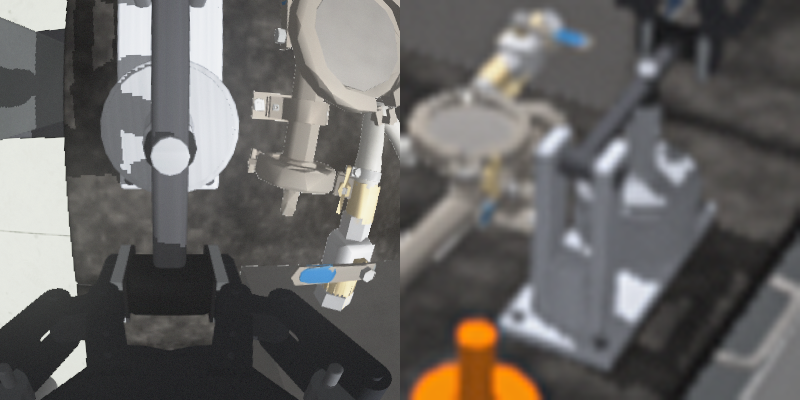

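```bash
cat >> h.py <<'E'
def bar(n):
    c=wrist(n);Q=wcloud(c).reshape(-1,3);r=Q-HINGE;x=-(r@FX);y=r@np.cross(UP,FX)
    m=(((x>.05)&(x<.098))|((x>.122)&(x<.145)))&(abs(y)<.006)&(Q[:,2]>.12)&(Q[:,2]<.17)
    k=np.polyfit(x[m],Q[m,2],1);print("bar slope %.4f z@hinge %.4f z@.11 %.4f"%(k[0],k[1],np.polyval(k,.11)))
E
python3 - <<'E'
from h import *
bar("w8"); s=st()
for i in (1,2):
    print(robot.servo_line(s["position"]-.0025*i*UP,.008,max_force=8)); st(); bar(f"w8{i}")
E
```

```text
bar slope 0.0205 z@hinge 0.1464 z@.11 0.1487
 t38.8 F [ 4.5 -5.5  2.1] w 0.0355 gf 57.3 [ 0.4256 -0.123   0.1179]
False
 t39.3 F [ 5.  -0.7  2.5] w 0.0356 gf 57.3 [ 0.4256 -0.1229  0.1151]
bar slope 0.0044 z@hinge 0.1464 z@.11 0.1469
True
 t39.7 F [-0.5 -1.2  4.1] w 0.0354 gf 57.4 [ 0.4256 -0.1229  0.1145]
bar slope 0.0006 z@hinge 0.1464 z@.11 0.1465
```

The arm was still about 2 mm high because the handle had crept in the pads. It has now come down to slope 0 with a contact stop. Releasing and backing off.

```bash
python3 - <<'E'
from h import *
robot.grip(.06); robot.sleep(.2); s=st("open"); bar("w9")
robot.servo_line(s["position"]+.02*UP,.05); robot.servo_line(s["position"]+.16*UP,.15); robot.movep([.36,-.12,.33],R(Y)); st("away"); bar("w10")
i=dict(np.load("w10.npz"))["img"];c=eyes.read_camera("scene")["img"];cv2.imwrite("pics/fin.png",np.vstack([i[:, :][60:360],cv2.resize(c[160:300,250:400],(640,300))])[...,::-1][:600])
E
```

```text
open t40.3 F [-0.1 -0.  -0.1] w 0.0600 gf 0.0 [ 0.4279 -0.1233  0.1153]
bar slope 0.0006 z@hinge 0.1464 z@.11 0.1465
away t42.4 F [-0.9  0.2 -0.5] w 0.0602 gf 0.0 [ 0.3599 -0.1201  0.3302]
bar slope -0.0004 z@hinge 0.1464 z@.11 0.1464
```

View pics/fin.png

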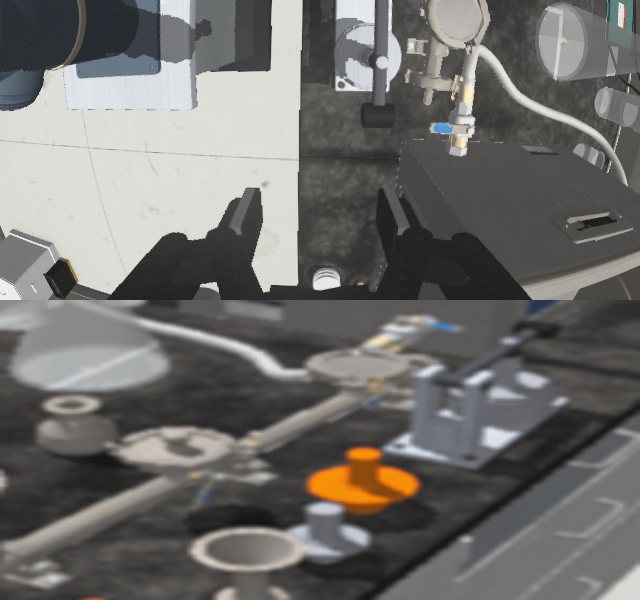

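The arm lies level on the cone's stem (380,62), the cone is seated, and the vessel, reducer and small cone stand where they were. The robot is clear, so I'm handing in.

```bash
python3 -c "
from h import *
print(workorder.close_job())"
```

```text
the job is handed in; nothing more can be done
None
```

The large cone is home in the cup and was rocked about 7.5° and settled back level. The hold-down arm's foot rests on its stem, the other pieces were left standing where they were, and the job was handed in at about 42 s.

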